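# Heft the canisters, put the full one on the coffee tray

## Robot

A 6-joint arm with a two-finger parallel gripper is mounted at the origin on the work surface. World frame = base frame: x ahead of the robot, y to its left, z up, the work surface at z = 0. Lengths are in m, angles in degrees, forces in N, time in s.
With the tool pointing down it reaches from about 0.3 to 0.95 m from the base axis. Payload 3.1 kg.
Tool frame: the origin (TCP) lies on the mounting face of the last link; the fingertips stand 173 mm ahead of it and the grasp point (between the pads) lies 155 mm ahead of it; z points along the fingers, x is the direction in which the jaws open and shut, and the axes are right-handed (so a half turn about z gives the same grasp; the last joint's range is limited). The gripper opens to 85 mm and grips with 20 to 120 N. Pads are 22 mm wide; open, the fingers measure 114 mm over their backs; the gripper's body (76 mm by 85 mm) begins 54 mm behind the grasp point. The pads swing forward as they close: fully open they stand 13 mm farther back than shut.
Start: joints at [-74.639, 17.653, 93.61, -0, 68.738, -3.994], TCP at [0.207, -0.59, 0.405] pointing down, gripper open.
Joint ranges: [-175.34, 175.34], [-45.06, 112.39], [2.9, 150.54], [-68.45, 248.45], [3.09, 151.38], [-168.51, 168.51]. Speed limits (degrees/s): [159.86, 159.86, 180, 180, 180, 180].

## Interface

Orientations are given as a 3x3 rotation matrix whose columns are the frame's x, y, z axes.
In Python, from station import env gives the robot as it stands.
- The arm moves only by the shell command python3 -m handwheel 'ROWS' [FORCE]. ROWS is a JSON object of lists of equal length, an entry for each row: "slide": the shift along the tool's x, y, z normalised to -1 to 1, where 1 is 0.02 m, a list of three; "dr": the turn, a rotation vector about the tool's x, y, z normalised to -1 to 1, where 1 is 0.08 rad, a list of three; "jaw": the closure, from -1 (fully open) to 1 (shut). A call has 1 to 20 rows; each row shifts and turns the commanded pose from where the row before left it, along the tool's axes as they then stand; what a row does not reach is not made up. A row lasts 1/12 s, in which the tool goes at most 41.7 mm and 7.16 degrees, less where a joint would pass 70% of its speed; a pose out of reach is approached as far as the arm can. A call with a number of a shift or a turn outside -1 to 1 is refused whole. A call with a gripper value outside its range is refused whole. The fingers move at their own pace and stop on an object; FORCE is the grip in N (left out, the last holds). Time passes only in rows, so rows that do not move let the fingers close. It gives the time, the measured TCP pose, the force and the opening at its end, in the units of the state.
- env.sense(): the state, without advancing time (a new reading comes with each control period).
- env.camera(name): name is "side" or "top" or "wrist"; returns a dict with "color" (420x560x3 uint8, red, green, blue), "fov_y" (degrees; the focal length in pixels is half the picture's height over the tangent of half this angle, whatever the lens; pixels are square), "cx", "cy" (the principal point, pixels), "eye" and "orientation" of the camera in the world. Camera axes: x right, y up, looking along -z (the intrinsics and any distortion apply to the point x, -y, -z); pixel columns grow to the right and rows downward; lengths in m; the calibration is good to about 2 mm. A picture is of the moment at which its call begins. There is no depth.
- env.hand_in(): hands the job in, once; it reports no verdict.
The state is a dict: "t": time; "joint_positions": joint angles; "dq": joint speeds; "joint_torque": joint torques, N m; "tool_pos": TCP position; "tool_rot": TCP orientation; "force": force on the tool from outside, world axes, zero at the start; "wrist_torque": the same for the moment, N m; "width": finger opening in m.
Only numpy, scipy, OpenCV 4.12 (cv2) and the standard library are available. Lean on these libraries where they do the work, as an engineer would, in place of code of your own. Each camera call takes 0.05 s, during which the arm holds its last target. There are 200 camera calls.

## Task

One of the four identical lidded canisters on the pantry counter is still full and the other three are empty; you can tell only by their weight. Find the full one and set it down upright in the middle of the wooden tray, midway between the two glass jars and squared up with the tray. The empty canisters must finish standing where they were, and do not drop any canister or disturb the jars and the other groceries.

Things in the scene. Friction and masses are not known exactly. Their poses are not given: they have to be found in the camera images.
- canister_a: one of four identical canisters: upright square aluminium box, 64 x 64 mm, 106 mm tall with its fixed flat dark wooden lid (52 mm square, top 10 mm). Origin: centre of underside; z up, x and y square to the sides. Loose; grip two parallel sides of the metal, 20 to 30 mm below the lid top. Mass 0.46 to 0.60 kg if full, 0.15 to 0.21 kg if empty. Contents unseen; any of the four may be the full one
- canister_b: one of four identical canisters: upright square aluminium box, 64 x 64 mm, 106 mm tall with its fixed flat dark wooden lid (52 mm square, top 10 mm). Origin: centre of underside; z up, x and y square to the sides. Loose; grip two parallel sides of the metal, 20 to 30 mm below the lid top. Mass 0.46 to 0.60 kg if full, 0.15 to 0.21 kg if empty. Contents unseen; any of the four may be the full one
- canister_c: one of four identical canisters: upright square aluminium box, 64 x 64 mm, 106 mm tall with its fixed flat dark wooden lid (52 mm square, top 10 mm). Origin: centre of underside; z up, x and y square to the sides. Loose; grip two parallel sides of the metal, 20 to 30 mm below the lid top. Mass 0.46 to 0.60 kg if full, 0.15 to 0.21 kg if empty. Contents unseen; any of the four may be the full one
- canister_d: one of four identical canisters: upright square aluminium box, 64 x 64 mm, 106 mm tall with its fixed flat dark wooden lid (52 mm square, top 10 mm). Origin: centre of underside; z up, x and y square to the sides. Loose; grip two parallel sides of the metal, 20 to 30 mm below the lid top. Mass 0.46 to 0.60 kg if full, 0.15 to 0.21 kg if empty. Contents unseen; any of the four may be the full one
- tray: low wooden tray fixed to the counter, 130 mm along its x, 320 mm along its y, floor 8 mm thick, rim 16 mm high and 5 mm wide. Origin: centre of its underside (the middle of the tray; its floor is 8 mm above); z up
- jar_tall: glass jar with steel cap, 60 mm diameter, 105 mm tall, standing near the tray's -y end, about 105 mm from the middle. Origin: centre of its underside
- jar_squat: glass jar with steel cap, 68 mm diameter, 80 mm tall, standing near the tray's +y end, about 105 mm from the middle. Origin: centre of its underside
- spice_jar: bystander: amber spice jar, 38 mm diameter, 85 mm tall, among the canisters. Origin: centre of its underside
- soup_can: bystander: food can, 66 mm diameter, 100 mm tall. Origin: centre of its underside
- fish_tin: bystander: flat steel tin, 84 mm diameter, 34 mm tall. Origin: centre of its underside
- carton: bystander: upright carton, 50 x 90 mm and 120 mm tall. Origin: centre of its underside

How it is judged:
By the outcome, as a careful person would: the job done as asked, in the order asked, and still so for the second after the job is handed in, with the robot touching nothing.
It also fails if it takes over 61 s, if anything falls off the work surface, if the arm or the gripper's body presses on something with over 40 N, if the wrist force passes 120 N, or if a joint passes its speed limit or range.

## Working session

There is one attempt and no reset: what is moved stays moved. The work goes in short steps, Python scripts to look and compute and a shell command to move; the robot and the scene stay as the last step left them, time stands still between calls to the robot, and variables do not carry over. Pictures are saved under pics/ and viewed, about 8 in all and at most 12, crops included, and the job is handed in when it is done.

```bash
ls; mkdir -p pics; python3 - <<'E'
from station import env
import cv2
for n in ("top","side"):
    c=env.camera(n); cv2.imwrite(f"pics/{n}0.png",c["color"][:,:,::-1])
    print(n,{k:v for k,v in c.items() if k!="color"})
s=env.sense(); print(s)
E
```

```text
pics
top {'fov_y': 48.01934613147803, 'cx': 277.49100130181574, 'cy': 204.04135578890887, 'eye': array([0.35574424, 0.00888533, 1.31154042]), 'orientation': array([[-0.0066389 ,  0.986522  , -0.16349394],
       [-0.99981676, -0.00361285,  0.01879902],
       [ 0.01795496,  0.16358879,  0.98636521]])}
side {'fov_y': 49.5356699407434, 'cx': 274.6637283467791, 'cy': 207.4388800511319, 'eye': array([0.15998853, 0.78768429, 0.79656111]), 'orientation': array([[-0.90460295,  0.28326416, -0.31851988],
       [-0.42615261, -0.58460719,  0.69038278],
       [ 0.00935169,  0.76026038,  0.64955115]])}
{'t': 0.1, 'joint_positions': array([-7.46400464e+01,  1.76986845e+01,  9.36818933e+01,  2.45525420e-04,
        6.87388475e+01, -3.99121050e+00]), 'dq': array([-0.05553801, -0.03586187, -0.14551907,  0.02038227,  0.19875224,
        0.03397622]), 'joint_torque': array([-4.93746375e-04, -4.16406941e+01, -2.77644914e+01, -1.28309243e-04,
        4.05331681e-03,  7.29172029e-06]), 'tool_pos': array([ 0.20699373, -0.58931667,  0.40357336]), 'tool_rot': array([[ 3.31355018e-01, -9.43505989e-01, -5.48259417e-04],
       [-9.43503858e-01, -3.31355438e-01,  2.01096777e-03],
       [-2.07902888e-03, -1.49059387e-04, -9.99997828e-01]]), 'force': array([-1.13767433,  0.01549331,  0.03133344]), 'wrist_torque': array([ 0.02077649,  0.02462534, -0.00106149]), 'width': 0.08564953742335836}
```

View pics/top0.png

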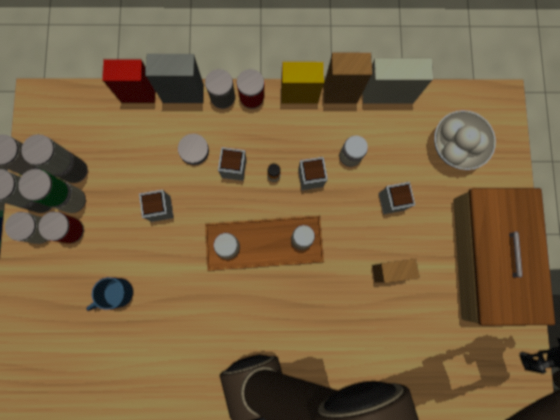

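View pics/side0.png

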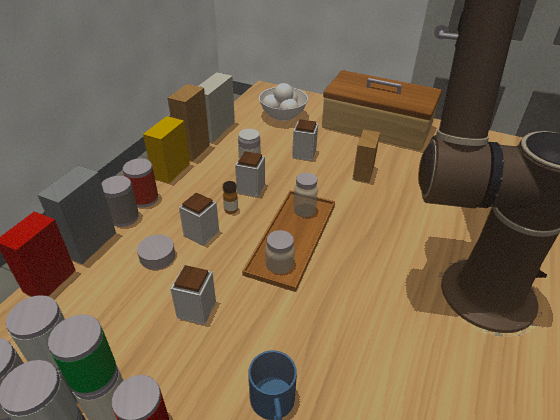

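The top view shows the lids at about (153,204), (232,161), (314,171) and (400,196). The tray is centred near (264,243), with jars at (226,245) and (304,237). The spice jar is at (274,171). The side view agrees. Next I'll measure these.

```bash
cat > h.py <<'E'
import numpy as np, cv2
from station import env
def rays(c,px):
    px=np.atleast_2d(px).astype(float); H=c["color"].shape[0]
    f=H/2/np.tan(np.radians(c["fov_y"])/2)
    d=np.c_[(px[:,0]-c["cx"])/f,-(px[:,1]-c["cy"])/f,-np.ones(len(px))]
    return d@np.array(c["orientation"]).T
def onplane(c,px,z):
    d=rays(c,px); e=np.array(c["eye"]); return (e+d*((z-e[2])/d[:,2])[:,None])[:,:2]
def project(c,P):
    P=np.atleast_2d(P); H=c["color"].shape[0]; f=H/2/np.tan(np.radians(c["fov_y"])/2)
    q=(P-np.array(c["eye"]))@np.array(c["orientation"])
    return np.c_[c["cx"]+f*q[:,0]/-q[:,2], c["cy"]-f*q[:,1]/-q[:,2]]
def lids(c,z=0.106,lo=0.03,hi=0.08):
    "dark lid blobs rectified on plane z -> x,y,angle(mod 90),w,h"
    im=c["color"].astype(int); R,G,B=im[...,0],im[...,1],im[...,2]
    m=((R<115)&(R-B>18)&(R-G>12)).astype(np.uint8)
    m=cv2.morphologyEx(m,cv2.MORPH_OPEN,np.ones((3,3)))
    out=[]
    for k in cv2.findContours(m,cv2.RETR_EXTERNAL,cv2.CHAIN_APPROX_NONE)[0]:
        if cv2.contourArea(k)<60: continue
        p=onplane(c,k[:,0],z)
        (x,y),(w,h),a=cv2.minAreaRect((p*1000).astype(np.float32))
        if lo*1000<min(w,h) and max(w,h)<hi*1000: out.append((x,y,(a+45)%90-45,w,h,*k[:,0].mean(0)))
    return out
E
python3 - <<'E'
from h import *
np.set_printoptions(precision=4,suppress=True)
for n in("top","side"):
    c=env.camera(n); print(n)
    for l in lids(c): print(np.round(l,1))
c=env.camera("top")
for nm,p,z in[("tall",(304,236),.105),("squat",(226,245),.08),("spice",(274,170),.085),("soup",(356,147),.1),("fish",(193,149),.034),("carton",(405,270),.12)]: print(nm,onplane(c,p,z))
cv2.imwrite("pics/crop.png",cv2.resize(c["color"][120:300,130:430,::-1],None,fx=2.66,fy=2.66,interpolation=cv2.INTER_CUBIC))
E
```

```text
top
[559.6 310.5   9.5  48.1  49.2 151.8 203.1]
[ 578.9 -338.4   10.2   48.6   51.6  401.3  194.8]
[ 647.6 -109.7    8.3   48.3   49.8  313.6  169.5]
[674.9 107.8  -8.5  49.7  49.3 230.7 159.6]
[835.3  53.1   5.1  59.8  71.2 251.2 100.4]
side
[453.1 558.7  25.5  38.   34.4 160.1 411.7]
[556.3 319.    9.1  53.2  56.4 191.2 278.1]
[443.4   1.4  23.4  52.4  37.9 303.9 200.9]
[671.6 117.3  -7.5  57.1  54.9 196.9 202.7]
[611.9  65.2  36.1  33.4  34.4 230.  196.7]
[ 644.4 -100.6   12.6   54.7   60.2  250.   158.3]
[ 575.9 -328.    13.5   51.4   65.2  305.9  125. ]
tall [[ 0.4723 -0.0817]]
squat [[0.4522 0.1203]]
spice [[ 0.6512 -0.0058]]
soup [[ 0.71   -0.2246]]
fish [[0.7241 0.2195]]
carton [[ 0.3838 -0.3336]]
```

View pics/crop.png

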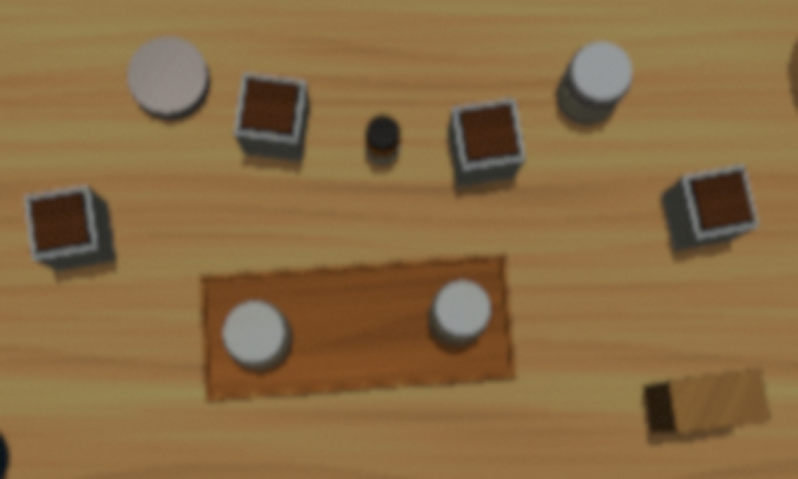

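The crop confirms four lids, the spice jar between the two middle canisters, and both jars on the tray. The tray corners in the crop are about (203,277), (505,257), (514,379) and (208,401). I'll turn the jaws to roughly 10° first, then move over the nearest canister.

```bash
python3 -m handwheel '{"slide":[[0,0,0],[0,0,0],[0,0,0],[0,0,0],[0,0,0],[0,0,0],[0,0,0],[0,0,0],[0,0,0],[0,0,0],[0,0,0],[0,0,0],[0,0,0],[0,0,0],[0,0,0],[0,0,0],[0,0,0],[0,0,0]],"dr":[[0,0,-0.98],[0,0,-0.98],[0,0,-0.98],[0,0,-0.98],[0,0,-0.98],[0,0,-0.98],[0,0,-0.98],[0,0,-0.98],[0,0,-0.98],[0,0,-0.98],[0,0,-0.98],[0,0,-0.98],[0,0,-0.98],[0,0,-0.98],[0,0,-0.98],[0,0,-0.98],[0,0,-0.98],[0,0,-0.98]],"jaw":[-1,-1,-1,-1,-1,-1,-1,-1,-1,-1,-1,-1,-1,-1,-1,-1,-1,-1]}' 40
python3 -m handwheel '{"slide":[[1,-0.45,0],[1,-0.45,0],[1,-0.45,0],[1,-0.45,0],[1,-0.45,0],[1,-0.45,0],[1,-0.45,0],[1,-0.45,0],[1,-0.45,0],[1,-0.45,0],[1,-0.45,0],[1,-0.45,0],[1,-0.45,0],[1,-0.45,0],[1,-0.45,0.6],[1,-0.45,0.6],[1,-0.45,0.6],[0.5,-0.45,0.6],[0,0,0.6],[0,0,0]],"dr":[[0,0,0],[0,0,0],[0,0,0],[0,0,0],[0,0,0],[0,0,0],[0,0,0],[0,0,0],[0,0,0],[0,0,0],[0,0,0],[0,0,0],[0,0,0],[0,0,0],[0,0,0],[0,0,0],[0,0,0],[0,0,0],[0,0,0],[0,0,0]],"jaw":[-1,-1,-1,-1,-1,-1,-1,-1,-1,-1,-1,-1,-1,-1,-1,-1,-1,-1,-1,-1]}'
python3 - <<'E'
from h import *
c=env.camera("wrist"); cv2.imwrite("pics/w1.png",c["color"][:,:,::-1])
print(c["eye"],c["orientation"])
for l in lids(c): print(np.round(l,1))
s=env.sense();print(s["t"],s["tool_pos"],s["tool_rot"],s["force"],s["joint_positions"])
E
```

```text
t: 1.75
tool_pos: [0.2071, -0.5896, 0.4044]
tool_rot: [[0.983, 0.181, -0.0], [0.181, -0.983, 0.0], [-0.0, -0.0, -1.0]]
force: [0.1, -0.6, 0.6]
width: 0.0856
t: 3.42
tool_pos: [0.5218, -0.367, 0.3409]
tool_rot: [[0.984, 0.179, -0.006], [0.179, -0.984, 0.004], [-0.005, -0.005, -1.0]]
force: [-0.4, 0.2, -0.7]
width: 0.0854
[ 0.50742554 -0.2907193   0.31051438] [[ 0.98390131 -0.17203993 -0.04837844]
 [ 0.17864689  0.93947289  0.29236274]
 [-0.00484784 -0.29629874  0.95508301]]
[ 577.5 -336.    10.4   51.2   50.7  388.4  194.1]
3.4667 [ 0.52169117 -0.36782872  0.34231464] [[ 0.98406635  0.17774922 -0.0043166 ]
 [ 0.17776056 -0.98407084  0.00240044]
 [-0.00382116 -0.00312952 -0.9999878 ]] [0.25531692 0.33630328 0.52807392] [-3.90829674e+01  2.26795631e+01  9.44719226e+01 -5.51158139e-02
  6.31272152e+01 -4.92970139e+01]
```

View pics/w1.png

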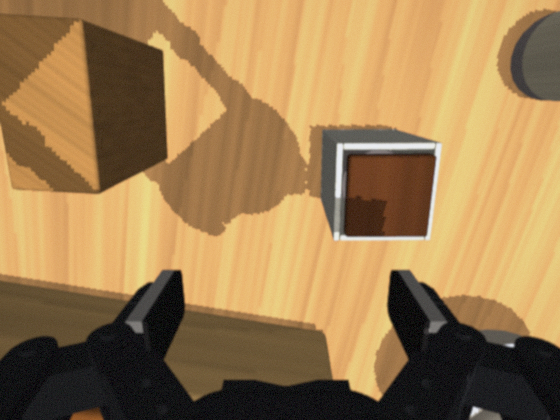

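The wrist view shows this canister's lid at pixel (388,194), square to the jaws. That puts it at (577.5, -336) mm and 10.4°. Next I centre over it and descend.

```bash
python3 -m handwheel '{"slide":[[1,-0.36,0],[1,-0.36,0],[1,-0.35,0],[0.03,0,0.8],[0,0,0.9],[0,0,0.9],[0,0,0.9],[0,0,0.9],[0,0,0.6],[0,0,0.35],[0,0,0],[0,0,0],[0,0,0]],"dr":[[0,0,0],[0,0,0],[0,0,0],[0,0,0],[0,0,0],[0,0,0],[0,0,0],[0,0,0],[0,0,0],[0,0,0],[0,0,0],[0,0,0],[0,0,0]],"jaw":[-1,-1,-1,-1,-1,-1,-1,-1,-1,-1,-1,-1,-1]}'
python3 - <<'E'
from h import *
c=env.camera("wrist"); cv2.imwrite("pics/w2.png",c["color"][:,:,::-1])
for l in lids(c): print(np.round(l,1))
s=env.sense();print(s["t"],s["tool_pos"],s["tool_rot"],s["force"],s["joint_torque"])
E
python3 -m handwheel '{"slide":[[0,0,0],[0,0,0],[0,0,0],[0,0,0],[0,0,0],[0,0,0]],"dr":[[0,0,0],[0,0,0],[0,0,0],[0,0,0],[0,0,0],[0,0,0]],"jaw":[0,0.3,0.5,0.5,0.5,0.5]}' 40
```

```text
t: 4.55
tool_pos: [0.5791, -0.3371, 0.2391]
tool_rot: [[0.984, 0.177, 0.002], [0.177, -0.984, -0.001], [0.002, 0.002, -1.0]]
force: [0.1, -1.7, 0.5]
width: 0.0852
[ 578.3 -334.4   10.6   50.5   53.1  286.3  314.8]
4.6 [ 0.57930042 -0.33702575  0.23934416] [[ 0.98418562  0.17712404  0.00239562]
 [ 0.17712824 -0.98418636 -0.00167339]
 [ 0.00206134  0.00207126 -0.99999573]] [ 0.62459843 -0.77576454  0.2771768 ] [-8.61081854e-02 -4.78321016e+01 -2.32930237e+01 -5.16803571e-03
  1.20298000e-02 -4.05653418e-04]
t: 5.1
tool_pos: [0.5792, -0.3367, 0.239]
tool_rot: [[0.984, 0.178, 0.001], [0.178, -0.984, -0.001], [0.001, 0.001, -1.0]]
force: [-0.6, 0.5, 5.3]
width: 0.0633
```

View pics/w2.png

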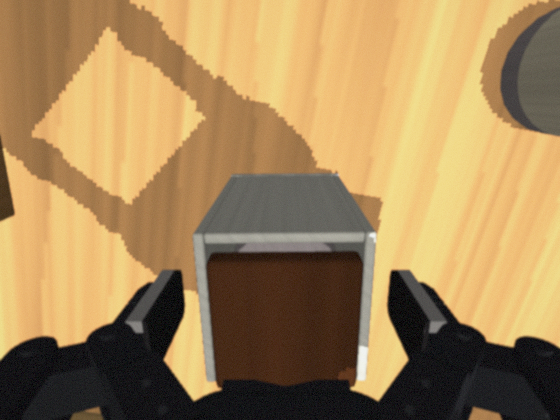

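The wrist picture shows the lid centred between the open pads, at columns 205 to 370 against pads at 180 and 390. The grip closed at 63 mm, so I'll lift it about 20 mm and weigh it.

```bash
python3 -m handwheel '{"slide":[[0,0,-0.3],[0,0,-0.4],[0,0,-0.3],[0,0,0],[0,0,0],[0,0,0]],"dr":[[0,0,0],[0,0,0],[0,0,0],[0,0,0],[0,0,0],[0,0,0]],"jaw":[0.5,0.5,0.5,0.5,0.5,0.5]}'
cat > wt.py <<'E'
from h import *
F=[]
for i in range(8):
    env.camera("side"); s=env.sense(); F.append(np.r_[s["force"],s["joint_torque"][1:3],s["tool_pos"]])
F=np.array(F); np.set_printoptions(precision=4,suppress=True); print(F[:,2]); print(F.mean(0),F.std(0),s["t"])
E
python3 wt.py
```

```text
t: 5.6
tool_pos: [0.5786, -0.3363, 0.2574]
tool_rot: [[0.984, 0.177, -0.0], [0.177, -0.984, 0.0], [-0.0, -0.0, -1.0]]
force: [0.1, -0.2, -0.9]
width: 0.0633
[-1.828  -1.9735 -1.1481 -1.8403 -1.4603 -1.9336 -1.3552 -2.3478]
[  0.2553  -0.2484  -1.7358 -49.271  -24.9817   0.5785  -0.3363   0.2572] [0.3867 0.4646 0.3633 0.1158 0.0841 0.0001 0.0001 0.0001] 6.0
```

The lift reads -1.74 N (about 0.18 kg), so this one is empty. I'll set it down, release it and move toward the next.

```bash
python3 -m handwheel '{"slide":[[0,0,0.4],[0,0,0.35],[0,0,0.2],[0,0,0.05],[0,0,0],[0,0,0],[0,0,0],[0,0,0],[0,0,0],[0,0,-0.4],[0,0,-0.9],[0,0,-1],[0,0,-1],[0.2,-0.2,-0.8]],"dr":[[0,0,0],[0,0,0],[0,0,0],[0,0,0],[0,0,0],[0,0,0],[0,0,0],[0,0,0],[0,0,0],[0,0,0],[0,0,0],[0,0,0],[0,0,0],[0,0,0]],"jaw":[0.5,0.5,0.5,0.5,0.5,-0.5,-1,-1,-1,-1,-1,-1,-1,-1]}'
python3 -m handwheel '{"slide":[[0.5,-1,0],[0.5,-1,0],[0.5,-1,0],[0.5,-1,0],[0.5,-1,0],[0.5,-1,0],[0.5,-1,0],[0.5,-0.4,0],[0.5,0,0],[0,0,0]],"dr":[[0,0,0],[0,0,0],[0,0,0],[0,0,0],[0,0,0],[0,0,0],[0,0,0],[0,0,0.2],[0,0,0.2],[0,0,0]],"jaw":[-1,-1,-1,-1,-1,-1,-1,-1,-1,-1]}'
cat > look.py <<'E'
from h import *
import sys
c=env.camera("wrist")
s=env.sense();p=s["tool_pos"];R=np.array(s["tool_rot"])
a=np.degrees(np.arctan2(R[1,0],R[0,0]))
print(s["t"],np.round(p,4),"ang",round(a,2),"tilt",np.round(R[:,2],4),"F",np.round(s["force"],2))
for l in lids(c):
    d=np.array([l[0]/1000-p[0],l[1]/1000-p[1],0])@R
    print(np.round(l,1),"units",np.round(d/0.02,2),"turn",round(-np.radians(l[2]-a)/0.08,2))
E
python3 look.py
```

```text
t: 7.17
tool_pos: [0.5819, -0.3326, 0.3217]
tool_rot: [[0.984, 0.176, 0.001], [0.176, -0.984, -0.002], [0.001, 0.002, -1.0]]
force: [1.2, 0.5, 0.2]
width: 0.0857
t: 8.0
tool_pos: [0.646, -0.1697, 0.3205]
tool_rot: [[0.989, 0.147, 0.003], [0.147, -0.989, -0.001], [0.003, 0.001, -1.0]]
force: [-0.3, 1.0, 0.8]
width: 0.0855
8.05 [ 0.6452 -0.1705  0.3202] ang 8.44 tilt [ 0.0014 -0.001  -1.    ] F [0.05 0.33 0.13]
[ 647.7 -107.7    8.4   51.1   50.2  306.4  125. ] units [ 0.58 -3.09 -0.  ] turn -0.0
```

```bash
python3 -m handwheel '{"slide":[[0.2,-1,0],[0.2,-1,0],[0.2,-1,0],[0,-0.1,0.3],[0,0,0.8],[0,0,0.9],[0,0,0.9],[0,0,0.8],[0,0,0.35],[0,0,0],[0,0,0],[0,0,0],[0,0,0],[0,0,0],[0,0,0],[0,0,0]],"dr":[[0,0,0],[0,0,0],[0,0,0],[0,0,0],[0,0,0],[0,0,0],[0,0,0],[0,0,0],[0,0,0],[0,0,0],[0,0,0],[0,0,0],[0,0,0],[0,0,0],[0,0,0],[0,0,0]],"jaw":[-1,-1,-1,-1,-1,-1,-1,-1,-1,-1,-1,0,0.3,0.5,0.5,0.5]}'
python3 look.py
python3 -m handwheel '{"slide":[[0,0,-0.3],[0,0,-0.4],[0,0,-0.3],[0,0,0],[0,0,0],[0,0,0]],"dr":[[0,0,0],[0,0,0],[0,0,0],[0,0,0],[0,0,0],[0,0,0]],"jaw":[0.5,0.5,0.5,0.5,0.5,0.5]}'
python3 wt.py
```

```text
t: 9.38
tool_pos: [0.6479, -0.1076, 0.2404]
tool_rot: [[0.989, 0.146, 0.003], [0.146, -0.989, -0.001], [0.003, 0.002, -1.0]]
force: [-0.1, -0.4, 5.6]
width: 0.0632
9.4333 [ 0.6479 -0.1076  0.2404] ang 8.39 tilt [ 0.0029 -0.0012 -1.    ] F [-0.47 -1.37  6.22]
[ 647.7 -105.7    8.3   50.7   53.4  285.9  315.9] units [ 0.   -0.09 -0.  ] turn 0.02
t: 9.93
tool_pos: [0.6468, -0.1071, 0.2582]
tool_rot: [[0.989, 0.146, -0.001], [0.146, -0.989, 0.0], [-0.001, -0.0, -1.0]]
force: [-0.3, 0.2, -4.3]
width: 0.0632
[-4.9062 -5.4447 -4.4444 -4.5871 -4.6973 -4.7678 -5.6117 -5.0573]
[ -0.075   -0.0841  -4.9396 -49.949  -25.9107   0.6469  -0.1072   0.2582] [0.3484 0.4613 0.384  0.1144 0.0837 0.0001 0.0001 0.0002] 10.3333
```

The lift reads -4.94 N (0.50 kg), so this is the full one. Next I fit the tray and jars from the first top picture.

```bash
python3 -m handwheel '{"slide":[[0,0,-0.5],[0,0,-1],[0,0,-1],[0,0,-1],[0,0,-1],[0,0,-0.9],[0,0,-0.3],[0,0,0]],"dr":[[0,0,0],[0,0,0],[0,0,0],[0,0,0],[0,0,0],[0,0,0],[0,0,0],[0,0,0]],"jaw":[0.5,0.5,0.5,0.5,0.5,0.5,0.5,0.5]}'
cat > tray.py <<'E'
from h import *
import sys
def edges(c,C,a,z=0.016,hw=(.065,.160)):
    "refine tray outline (outer rim top) by gradient search along each side; returns fitted centre, angle"
    g=cv2.GaussianBlur(c["color"],(0,0),0.8)[...,2].astype(np.float32)+0.5*cv2.GaussianBlur(c["color"],(0,0),0.8)[...,1]
    from scipy.optimize import least_squares
    P=[]
    ca,sa=np.cos(a),np.sin(a); R=np.array([[ca,-sa],[sa,ca]])
    off=np.arange(-.012,.0121,.0005)
    for ax in(0,1):
        for sg in(-1,1):
            for t in np.linspace(-.85,.85,35):
                q=np.zeros((len(off),2)); q[:,ax]=sg*(hw[ax]+off); q[:,1-ax]=t*hw[1-ax]
                w=C+q@R.T; px=project(c,np.c_[w,np.full(len(w),z)]).astype(np.float32)
                if (px<3).any() or (px[:,0]>556).any() or (px[:,1]>416).any(): continue
                v=cv2.remap(g,px[:,0][None],px[:,1][None],cv2.INTER_LINEAR)[0]
                d=np.gradient(v); k=d[1:-1].argmax()+1
                if d[k]>2: P.append((*w[k],ax,sg))
    P=np.array(P)
    def r(x):
        ca,sa=np.cos(x[2]),np.sin(x[2]); l=(P[:,:2]-x[:2])@np.array([[ca,-sa],[sa,ca]])
        ax=P[:,2].astype(int); return (l[np.arange(len(l)),ax]*P[:,3]-np.array(hw)[ax])*1000
    s=least_squares(r,[*C,a],loss="soft_l1",x_scale=[.01,.01,.01]); return s.x,np.median(abs(r(s.x))),len(P),[np.median(r(s.x)[(P[:,2]==x)&(P[:,3]==y)]) if ((P[:,2]==x)&(P[:,3]==y)).any() else None for x in(0,1) for y in(-1,1)]
E
python3 - <<'E'
from tray import *
np.set_printoptions(precision=4,suppress=True)
c=env.camera("top"); cv2.imwrite("pics/top1.png",c["color"][:,:,::-1])
c["color"]=cv2.imread("pics/top0.png")[:,:,::-1].copy()
k=np.array([(203,277),(505,257),(514,379),(208,401)])/2.66+[129.9,119.9]
w=onplane(c,k,.016); print(w, w.mean(0))
e=(w[1]-w[0])+(w[2]-w[3]); a=np.arctan2(-e[1],-e[0])-np.pi/2
x=w.mean(0)
for i in range(3):
    r=edges(c,x,a); x,a=r[0][:2],r[0][2]
print(r[0],np.degrees(a),r[1:])
# jars via bright cap contours
g=c["color"].min(2)
for nm,(u,v),z in[("tall",(304,236),.105),("squat",(226,245),.08)]:
    m=np.zeros_like(g); cv2.circle(m,(u,v),16,255,-1); m=((g>125)&(m>0)).astype(np.uint8)
    kk=max(cv2.findContours(m,0,1)[0],key=cv2.contourArea); p=onplane(c,kk[:,0],z)
    print(nm,cv2.minEnclosingCircle((p*1000).astype(np.float32)))
E
python3 look.py
```

```text
t: 11.0
tool_pos: [0.648, -0.1075, 0.3762]
tool_rot: [[0.989, 0.146, 0.006], [0.146, -0.989, -0.001], [0.006, 0.002, -1.0]]
force: [0.6, -1.0, -4.5]
width: 0.0633
[[ 0.5153  0.1812]
 [ 0.5349 -0.133 ]
 [ 0.4083 -0.1396]
 [ 0.3879  0.1739]] [0.4616 0.0206]
[0.4634 0.0226 0.069 ] 3.951892230752761 (np.float64(1.032798064266552), 140, [np.float64(-0.013516232670610084), np.float64(0.0025700219970503646), np.float64(-1.5412778099763436), np.float64(-1.4395089327866317)])
tall ((473.61505126953125, -80.25109100341797), 24.62574577331543)
squat ((453.97308349609375, 122.88288116455078), 27.579830169677734)
11.1 [ 0.6468 -0.1071  0.3723] ang 8.38 tilt [-6.e-04  1.e-04 -1.e+00] F [ 0.5  -0.05 -5.52]
```

The tray fits at (463.4, 22.6) mm and 3.95°, and the jar midpoint at (463.8, 21.3). I'll carry the canister over the tray and check with the wrist camera.

```bash
python3 -m handwheel '{"slide":[[0,0,0],[0,0,0],[-0.5,-0.4,0],[-0.9,-0.7,0],[-1,-0.8,0],[-1,-0.82,0],[-1,-0.8,0],[-1,-0.8,0],[-1,-0.8,0],[-1,-0.8,0],[-0.76,-0.7,0],[-0.6,-0.5,0],[0,0,0],[0,0,0],[0,0,0]],"dr":[[0,0,0.48],[0,0,0.49],[0,0,0],[0,0,0],[0,0,0],[0,0,0],[0,0,0],[0,0,0],[0,0,0],[0,0,0],[0,0,0],[0,0,0],[0,0,0],[0,0,0],[0,0,0]],"jaw":[0.5,0.5,0.5,0.5,0.5,0.5,0.5,0.5,0.5,0.5,0.5,0.5,0.5,0.5,0.5]}'
python3 look.py
python3 - <<'E'
from tray import *
np.set_printoptions(precision=4,suppress=True)
c=env.camera("wrist")
im=c["color"][:,:,::-1].copy()
x=np.array([.4634,.0226]);a=.069
for i in range(3):
    r=edges(c,x,a); x,a=r[0][:2],r[0][2]
print(r[0],np.degrees(a),r[1:])
for X,A,col in((np.array([.4634,.0226]),.069,(255,0,0)),(x,a,(0,255,0))):
    R=np.array([[np.cos(A),-np.sin(A)],[np.sin(A),np.cos(A)]])
    q=X+np.array([[.065,.16],[.065,-.1],[-.065,-.1],[-.065,.16]])@R.T
    cv2.polylines(im,[project(c,np.c_[q,np.full(4,.016)]).astype(int)],True,col,1)
cv2.imwrite("pics/w3.png",im)
E
```

```text
t: 12.35
tool_pos: [0.4628, 0.0226, 0.3721]
tool_rot: [[0.998, 0.069, -0.0], [0.069, -0.998, -0.0], [-0.0, 0.0, -1.0]]
force: [0.3, 0.6, -4.8]
width: 0.0631
12.4 [0.4631 0.0225 0.3724] ang 3.92 tilt [ 3.e-04 -4.e-04 -1.e+00] F [ 0.82 -0.08 -4.08]Traceback (most recent call last):
  File "<stdin>", line 7, in <module>
  File "tray.py", line 23, in edges
    s=least_squares(r,[*C,a],loss="soft_l1",x_scale=[.01,.01,.01]); return s.x,np.median(abs(r(s.x))),len(P),[np.median(r(s.x)[(P[:,2]==x)&(P[:,3]==y)]) if ((P[:,2]==x)&(P[:,3]==y)).any() else None for x in(0,1) for y in(-1,1)]
    return func(*args, **kwargs)
    vector_fun = VectorFunction(
        fun_wrapped,
    ...<6 lines>...
        workers=workers
    )
    self._update_fun()
    ~~~~~~~~~~~~~~~~^^
    self.f = self.fun_wrapped(xp_copy(self.x))
             ~~~~~~~~~~~~~~~~^^^^^^^^^^^^^^^^^
    return np.atleast_1d(self.fun(x))
                         ~~~~~~~~^^^
    return self.f(x, *self.args, **self.kwargs)
           ~~~~~~^^^^^^^^^^^^^^^^^^^^^^^^^^^^^^
  File "tray.py", line 21, in r
    ca,sa=np.cos(x[2]),np.sin(x[2]); l=(P[:,:2]-x[:2])@np.array([[ca,-sa],[sa,ca]])
                                        ~^^^^^^
IndexError: too many indices for array: array is 1-dimensional, but 2 were indexed
```

```bash
python3 - <<'E'
from tray import *
c=env.camera("wrist"); im=c["color"][:,:,::-1].copy()
X=np.array([.4634,.0226]);A=.069
R=np.array([[np.cos(A),-np.sin(A)],[np.sin(A),np.cos(A)]])
def pr(q,z): return project(c,np.c_[X+np.array(q)@R.T,np.full(len(q),z)]).astype(int)
cv2.polylines(im,[pr([[.065,-.02],[.065,.16],[-.065,.16],[-.065,-.02]],.016)],False,(255,0,0),1)
cv2.polylines(im,[pr([[0,-.02],[0,.16]],.008)],False,(255,0,0),1)
t=np.linspace(0,6.28,60)
for xy,r,z in(((.454,.1229),.034,.08),):
    cv2.polylines(im,[project(c,np.c_[xy[0]+r*np.cos(t),xy[1]+r*np.sin(t),0*t+z]).astype(int)],True,(0,255,0),1)
cv2.imwrite("pics/w3.png",im)
E
```

```text
(no output)
```

View pics/w3.png

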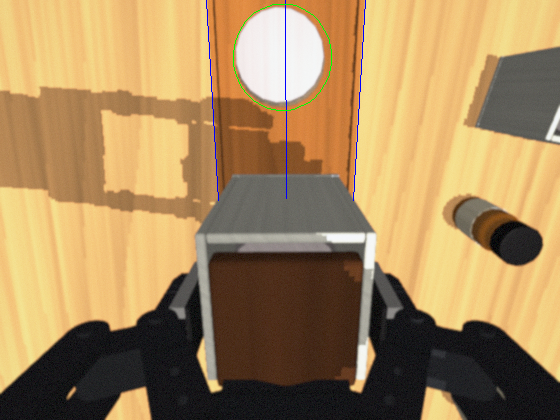

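The wrist overlay shows the tray edges straddling the canister evenly. The squat jar appears at (280,53) against (283,57) predicted, about 2 mm toward +y. That matches the 2 mm offset I saw between top and wrist on the canisters, so I nudge y by +2.2 mm and lower.

```bash
python3 -m handwheel '{"slide":[[0.03,-0.11,0.3],[0,0,0.7],[0,0,0.8],[0,0,0.8],[0,0,0.8],[0,0,0.8],[0,0,0.7],[0,0,0.5],[0,0,0.3],[0,0,0.2],[0,0,0.1],[0,0,0.1],[0,0,0],[0,0,0],[0,0,0]],"dr":[[0,0,0],[0,0,0],[0,0,0],[0,0,0],[0,0,0],[0,0,0],[0,0,0],[0,0,0],[0,0,0],[0,0,0],[0,0,0],[0,0,0],[0,0,0],[0,0,0],[0,0,0]],"jaw":[0.5,0.5,0.5,0.5,0.5,0.5,0.5,0.5,0.5,0.5,0.5,0.5,0.5,0.5,0.5]}'
python3 -m handwheel '{"slide":[[0,0,0.05],[0,0,0.05],[0,0,0]],"dr":[[0,0,0],[0,0,0],[0,0,0]],"jaw":[0.5,0.5,0.5]}'
```

```text
t: 13.75
tool_pos: [0.4634, 0.0251, 0.2513]
tool_rot: [[0.998, 0.069, 0.001], [0.069, -0.998, -0.0], [0.001, 0.0, -1.0]]
force: [0.0, -0.2, -5.4]
width: 0.0635
t: 14.0
tool_pos: [0.463, 0.0251, 0.2487]
tool_rot: [[0.998, 0.069, 0.0], [0.069, -0.998, 0.0], [0.0, -0.0, -1.0]]
force: [-0.5, 0.6, -4.6]
width: 0.0635
```

```bash
for i in 1; do python3 -m handwheel '{"slide":[[0,0,0.05],[0,0,0.03],[0,0,0],[0,0,0]],"dr":[[0,0,0],[0,0,0],[0,0,0],[0,0,0]],"jaw":[0.5,0.5,0.5,0.5]}'; done
```

```text
t: 14.33
tool_pos: [0.4632, 0.0251, 0.2484]
tool_rot: [[0.998, 0.069, -0.001], [0.069, -0.998, 0.0], [-0.001, -0.0, -1.0]]
force: [-4.8, 1.2, 6.9]
width: 0.0633
```

Contact is confirmed at +7 N. I'll ease off slightly, release and rise.

```bash
python3 -m handwheel '{"slide":[[0,0,-0.04],[0,0,0],[0,0,0],[0,0,0],[0,0,0],[0,0,0],[0,0,-0.3],[0,0,-0.8],[0,0,-1],[0,0,-1],[0,0,-1],[0,0,-1],[0,0,-0.5],[0,0,0],[0,0,0]],"dr":[[0,0,0],[0,0,0],[0,0,0],[0,0,0],[0,0,0],[0,0,0],[0,0,0],[0,0,0],[0,0,0],[0,0,0],[0,0,0],[0,0,0],[0,0,0],[0,0,0],[0,0,0]],"jaw":[0.5,0.5,-0.6,-0.8,-1,-1,-1,-1,-1,-1,-1,-1,-1,-1,-1]}'
python3 -m handwheel '{"slide":[[0,1,0],[0,1,0],[0,1,0],[0,1,0],[0,0.5,0],[0,0,0],[0,0,0]],"dr":[[0,0,0],[0,0,0],[0,0,0],[0,0,0],[0,0,0],[0,0,0],[0,0,0]],"jaw":[-1,-1,-1,-1,-1,-1,-1]}'
python3 - <<'E'
from tray import *
c=env.camera("wrist"); im=c["color"][:,:,::-1].copy()
for l in lids(c,.114): print(np.round(l,1))
for l in lids(c): print("z.106",np.round(l,1))
X=np.array([.4637,.0247]);A=.069
R=np.array([[np.cos(A),-np.sin(A)],[np.sin(A),np.cos(A)]])
def pr(q,z): return project(c,np.c_[X+np.array(q)@R.T,np.full(len(q),z)]).astype(int)
cv2.polylines(im,[pr([[.065,-.1],[.065,.16],[-.065,.16],[-.065,-.1]],.016)],False,(255,0,0),1)
cv2.polylines(im,[pr([[.032,-.032],[.032,.032],[-.032,.032],[-.032,-.032]],.104)],True,(0,255,0),1)
cv2.imwrite("pics/w4.png",im)
E
python3 look.py
```

```text
t: 15.58
tool_pos: [0.4631, 0.0251, 0.3602]
tool_rot: [[0.998, 0.069, 0.001], [0.069, -0.998, -0.0], [0.001, 0.0, -1.0]]
force: [-0.7, -0.2, -0.1]
width: 0.0852
t: 16.17
tool_pos: [0.4688, -0.0647, 0.3587]
tool_rot: [[0.998, 0.067, -0.002], [0.067, -0.998, 0.001], [-0.002, -0.001, -1.0]]
force: [0.9, 0.5, 0.2]
width: 0.0856
[ 407.5 -195.7    7.1   34.    39.2  196.1  374.1]
[459.7 -32.   -2.8  50.7  30.4 267.5 165.6]
[463.   24.8   3.8  51.3  50.8 288.   70.2]
z.106 [ 405.4 -203.5    7.1   35.2   40.7  196.1  374.1]
z.106 [459.6 -33.6  -2.8  52.6  31.5 267.5 165.6]
z.106 [463.   25.3   3.8  53.3  52.7 288.   70.2]
16.2667 [ 0.4689 -0.064   0.3592] ang 3.94 tilt [-1.5e-03  9.0e-04 -1.0e+00] F [-0.33  0.53 -0.5 ]
[ 405.2 -203.4    6.7   35.6   40.6  195.3  374.2] units [-3.66  6.73 -0.  ] turn -0.61
[459.4 -26.9   2.8  76.4  75.4 251.5 162.9] units [-0.35 -1.88  0.  ] turn 0.24
[463.1  25.2   4.   53.2  52.9 287.7  71.1] units [ 0.02 -4.47  0.  ] turn -0.01
```

View pics/w4.png

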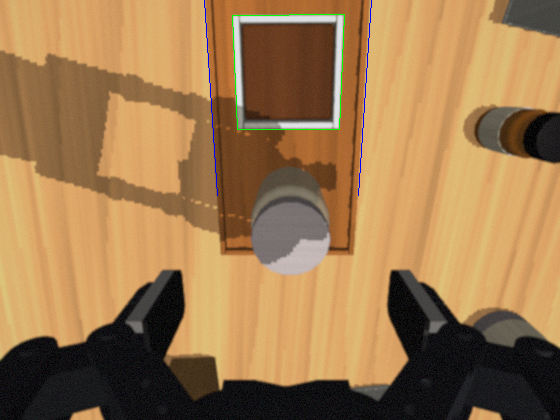

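The canister stands upright at (463.0, 24.8) mm and 3.8° by the wrist camera. The near tray corners are at (222,254) and (353,253). I'll use these and the jars to check centring, and the top view to check everything else.

```bash
python3 -m handwheel '{"slide":[[0,0,-0.8],[-0.8,1,-1],[-0.8,1,-1],[-0.8,1,-0.5],[-0.8,1,0],[-0.8,1,0],[-0.8,1,0],[-0.5,1,0],[0,0,0],[0,0,0]],"dr":[[0,0,0],[0,0,0],[0,0,0],[0,0,0],[0,0,0],[0,0,0],[0,0,0],[0,0,0],[0,0,0],[0,0,0]],"jaw":[-1,-1,-1,-1,-1,-1,-1,-1,-1,-1]}'
python3 - <<'E'
from tray import *
# wrist w4 pose: reuse camera geometry relative to the tool
c=env.camera("wrist"); s=env.sense()
R=np.array(s["tool_rot"]);Rc=R.T@c["orientation"];tc=R.T@(c["eye"]-s["tool_pos"])
R4=np.array([[.9977,.0675,-.002],[.0675,-.9977,.001],[-.002,-.001,-1]]);p4=np.array([.4688,-.0643,.359])
c4=dict(c);c4["orientation"]=R4@Rc;c4["eye"]=p4+R4@tc
print("corners",onplane(c4,[(221,254.5),(354,253)],.016))
t=env.camera("top"); cv2.imwrite("pics/top2.png",t["color"][:,:,::-1])
for z in(.106,.114):
    for l in lids(t,z): print(z,np.round(l,1))
x=np.array([.4634,.0226]);a=.069
for i in range(2):
    r=edges(t,x,a); x,a=r[0][:2],r[0][2]
print(r)
g=t["color"].min(2)
for nm,(u,v),z in[("tall",(304,236),.105),("squat",(226,245),.08)]:
    m=np.zeros_like(g); cv2.circle(m,(u,v),16,255,-1); m=((g>125)&(m>0)).astype(np.uint8)
    kk=max(cv2.findContours(m,0,1)[0],key=cv2.contourArea); p=onplane(t,kk[:,0],z)
    print(nm,cv2.minEnclosingCircle((p*1000).astype(np.float32)))
E
```

```text
t: 17.1
tool_pos: [0.3729, -0.2115, 0.4258]
tool_rot: [[0.998, 0.067, 0.0], [0.067, -0.998, 0.001], [0.0, -0.001, -1.0]]
force: [0.5, 0.7, 0.3]
width: 0.0853
corners [[ 0.40922927 -0.13929788]
 [ 0.53848063 -0.12901914]]
0.106 [ 396.4 -349.4  -43.6   65.6   34.2  410.1  264.8]
0.106 [464.7  23.1   4.9  49.2  50.6 263.1 239.2]
0.106 [559.7 310.6  10.3  48.6  49.8 151.8 203.1]
0.106 [ 578.5 -337.4   11.1   48.5   52.   401.   195.2]
0.106 [675.  107.8  -8.5  49.7  49.7 230.8 159.3]
0.106 [836.4  53.1   5.1  57.5  71.  251.4 100.1]
0.114 [ 396.1 -347.   -43.6   65.2   33.9  410.1  264.8]
0.114 [463.9  23.    4.9  48.9  50.2 263.1 239.2]
0.114 [558.3 308.6  10.3  48.2  49.4 151.8 203.1]
0.114 [ 577.  -335.1   11.1   48.2   51.7  401.   195.2]
0.114 [672.9 107.1  -8.5  49.4  49.3 230.8 159.3]
0.114 [833.2  52.8   5.1  57.1  70.5 251.4 100.1]
(array([0.46333716, 0.02256245, 0.06736423]), np.float64(0.9221773888525089), 140, [np.float64(-0.13730129518652046), np.float64(0.0982197915896793), np.float64(-1.3947857961187082), np.float64(-1.1846687393894384)])
tall ((473.9988708496094, -80.47933959960938), 25.208961486816406)
squat ((454.3182373046875, 123.36286926269531), 28.480623245239258)
```

View pics/top2.png

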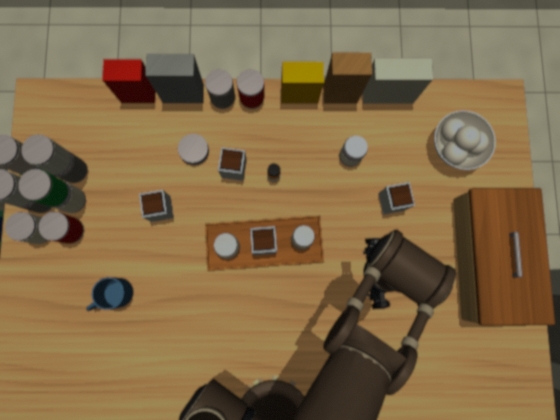

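The top view shows the canister centred between the jars on the tray, at pixel (263,239). The three other canisters and the groceries are where they started, and the arm is clear of everything. The top and wrist measurements both put the centring within about 1 mm, so I'm handing in.

```bash
python3 -c "
from station import env
print(env.hand_in(), env.sense()['t'])"
```

```text
the job is handed in; nothing more can be done
the job is handed in; nothing more can be done
```

The full canister is now upright in the middle of the tray, and the job is handed in at about 17 s of the 61 s allowed. I lifted two canisters to find it.

- **Weighing:** the canister at about (0.578, -0.336) read 1.7 N (0.18 kg), so it was empty and I set it back. The next one, at about (0.648, -0.108), read 4.9 N (0.50 kg), so it was the full one. I didn't weigh the other two, because the reading was clear and only one is full.
- **Placement by top camera:** the canister is at (463.9, 23.0) mm, the tray centre at (463.3, 22.6) and the jar midpoint at about (464.2, 21.4). The wrist camera also put it within 1 mm of the tray centre.
- **Squareness:** the wrist camera reads the canister at 3.8° and the top camera at 4.9°, against a tray at about 3.9°. The top reading is coarse because the lid is only about 20 pixels wide there.
- **Everything else:** the lifted empty canister is within about 1 mm and 1° of where it was. The two I didn't touch measure the same position as before, and the jars are within 0.6 mm. The other groceries look unmoved, though I only checked those by eye.
- **Disagreements:** the top camera read about 2 mm lower in y than the wrist camera and arm, and I corrected for that when placing. An early side-camera reading was about 10 mm off in y; the visible lid wall probably explains part of that, and I didn't use it. An automatic tray fit from the wrist picture failed, so I checked that view by overlay and by corners read by hand.

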